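Throw the grinder's switch over its splash guard with the hooked rod

ROBOT

A 6-joint arm with a two-finger parallel gripper is mounted at the origin on the work surface. World frame = base frame: x ahead of the robot, y to its left, z up, the work surface at z = 0. Lengths are in m, angles in degrees, forces in N, time in s.
With the tool pointing down it reaches from about 0.25 to 0.725 m from the base axis. Payload 9.7 kg.
Tool frame: the origin (TCP) lies at the very end of the fingers, on their centre line; the grasp point (between the pads) lies 19 mm behind it (bot.hold_point_z is the distance from the TCP to the grasp point, in m); z points along the fingers, y is the line along which they close (so a half turn about z gives the same grasp; the last joint's range is limited). The gripper opens to 85 mm and grips with 20 to 120 N. Pads are 22 mm wide; open, the fingers measure 114 mm over their backs; the gripper's body (76 mm by 85 mm) begins 54 mm behind the grasp point. The pads swing forward as they close: fully open they stand 13 mm farther back than shut.
Start: joints at [0, 4.979, 10.078, 95.1, 0, 90], TCP at [0.55, -0, 0.231] pointing down, gripper open.
Joint ranges: [-179.16, 179.16], [-48.56, 103.87], [-65.8, 70.77], [-126.05, 130.52], [-82.76, 87.17], [-180, 180]. Speed limits (degrees/s): [127.2, 127.2, 147.25, 180, 180, 180].

INTERFACE

Orientations are given as [roll, pitch, yaw] about the fixed x, y, z axes, in that order (R = Rz(yaw) Ry(pitch) Rx(roll)).
In Python, from workcell import bot gives the robot as it stands.
- The arm moves only by the tool play_rows, never from a script. Its argument "targets" is a list of rows, each an object with "grip": the closure in counts, from 0 (fully open) to 255 (shut); "linear": the shift along the world's x, y, z in cm, a list of three; "delta_rot": the turn, a rotation vector about the world's x, y, z in rad, a list of three. A call has 1 to 10 rows; each row is the pose to reach, as a shift and turn from the pose commanded when the call began; what a row does not reach only later rows make up. A row lasts 1/10 s, in which the tool goes at most 50 mm and 8.59 degrees, less where a joint would pass 70% of its speed; a pose out of reach is approached as far as the arm can. A call with a gripper value outside its range is refused whole. The fingers move at their own pace and stop on an object; "force" is the grip in N (left out, the last holds). Time passes only in rows, so rows that repeat a pose let the fingers close. It gives the time, the measured TCP pose, the force, the opening and the grip force at its end, in the units of the state.
- bot.get_obs(): the state, without advancing time (a new reading comes with each control period).
- bot.camera(name): name is "scene" or "side" or "wrist"; returns a dict with "color" (480x640x3 uint8, red, green, blue), "range_z" (480x640 float32, m along the optical axis (not along the pixel's ray), 0 where there is no reading), "fov_y" (degrees; the focal length in pixels is half the picture's height over the tangent of half this angle, whatever the lens; pixels are square), "cx", "cy" (the principal point, pixels), "world_to_cam" (4x4, takes a point from world to camera coordinates). Camera axes: x right, y up, looking along -z (the intrinsics and any distortion apply to the point x, -y, -z); pixel columns grow to the right and rows downward; lengths in m; the calibration is good to about 2 mm. A picture is of the moment at which its call begins.
- bot.job_done(): hands the job in; it is judged then, once.
Trained networks look in a picture, given as the dict that the camera call returned (one of the last four; its "shot" number tells which), for a name from the list of things; names that differ only in an ending like _2 or _b are one class to them, and where a whole thing is asked for, a point or a joint stands for the part that bears it (a point fixed in the world has none). Each returns a list of dicts, best first, with "conf" (0 to 1); they miss things now and then, are a little off and sometimes report something else, mostly with a low value. They report only what shows in the picture. A call takes as long as a camera call. They do not tell look-alikes from the thing itself.
- bot.search_frame(picture, target): "box" ([left, top, right, bottom] in pixels, round what is visible of it).
- bot.trace(picture, target): "pixels" (480x640 bool, what is visible of it) and "box" ([left, top, right, bottom] in pixels, round what is visible of it).
- bot.pinpoint(picture, target): "pixel" ([column, row] in pixels: a listed point, or the origin of a listed thing).
The state is a dict: "time": time; "q": joint angles; "qd": joint speeds; "joint_efforts": joint torques, N m; "ee_pos": TCP position; "tcp_rot": TCP orientation; "wrist_force": force on the tool from outside, world axes, zero at the start; "torque": the same for the moment, N m; "opening": finger opening in m; "grasp_force": force on a finger pad.
Only numpy, scipy, OpenCV 4.12 (cv2) and the standard library are available. Lean on these libraries where they do the work, as an engineer would, in place of code of your own. Each camera call takes 0.05 s, during which the arm holds its last target. There are 200 camera calls.

TASK

Switch the grinder on: take the hooked rod off its wooden rest, reach over the green splash guard with it, drop the hook behind the red-balled lever and pull that lever towards the guard until it meets its stop, then bear on it there for a moment with a firm pull of about 20 N, no wrenching, so that its contacts seat. Work the lever with the rod only and leave the black-balled lever and everything else on the bench alone. Then lay the rod back in both cradles of its rest, hook hanging down, and let go.

Things in the scene. Friction and masses are not known exactly. Their poses are not given: they have to be found in the camera images.
- hook: Loose hooked rod, about 0.24 kg, balancing about 65 mm ahead of its origin. Origin: centre of its light wooden handle, a flat-sided bar 110 mm long (its x), 22 wide (y), 28 high (z). A 10 mm round steel bar runs on from the handle along +x at mid height to x = 170 mm and there bends square down (-z). Starts level in its rest, hook hanging, pointing away from the robot.
- hook_tip (a point): Lower end of the hooked rod's down-turned leg: 170 mm ahead of (x) and 105 mm below (z) the rod's origin; the leg is 10 mm in diameter.
- rest: Fixed wooden two-post tool rest; board 100 mm wide, 14 mm high. Origin on the bench below the place of the rod's origin: the rod lying in it has its axes parallel to the rest's and its origin 135 mm above the rest's origin. Between the posts the handle is free to be gripped from above, best about 30 mm ahead of the origin.
- rear_cradle (a point): Bottom centre of the rest's rear cradle, for the handle: 28 mm behind the rest's origin, 121 mm up, flat bottom 29 mm wide, post 14 mm thick along x; flared cheeks rise about 20 mm above it.
- front_cradle (a point): Bottom centre of the rest's front cradle, for the steel bar: 108 mm ahead of the rest's origin, 130 mm up, 16 mm wide, post 14 mm thick; flared cheeks as at the rear.
- grinder: Fixed bench grinder on a 12 mm steel bed 340 (x) by 360 mm (y); origin on the bench near the bed's middle, x pointing away from the robot. The green sheet-steel splash guard, 5 mm thick, stands across its front at x = -150 mm, from y = -175 to +95 mm, with 122 mm high cheeks folded back 55 mm at its ends. The two lever switches stand behind it, pivots at x = -70 mm.
- guard_top (a point): Middle of the guard's rolled yellow top edge (10 mm diameter), 175 mm above the bench.
- motor_front (a point): Front of the grey motor at shaft height, 175 mm beyond the guard; the motor is 150 mm in diameter, its black terminal box tops out 190 mm above the bench.
- red_switch: Fixed grey switch box 56 (x) by 60 mm (y), on the bed behind the guard, axes parallel to the grinder's; origin at its underside centre. The lever's pivot lies 42 mm above the origin. Red and black switch stand 110 mm apart along the guard and may change places.
- red_lever (a joint): Angle of the red-balled lever (rad): 0 = fully thrown away from the guard (leaning 34 degrees towards the motor, off), 1.2 = against its stop (leaning 34 degrees towards the guard, on). It starts between 0 and 0.12 and stays where it is left. It is stiff and gets stiffer: 0.28 N m at the start to 0.5 N m at the end, that is about 4 rising to 7 N at the stem just under the ball. Over 40 N would bend it.
- red_ball (a point): Centre of the red ball, 28 mm diameter, on the end of the red lever: a straight 10 mm round steel stem, 85 mm from pivot to ball centre.
- black_switch: The same kind of switch for the dust extractor, with a black ball; to be left alone.
- black_lever (a joint): Angle of the black-balled lever (rad), as for the red one; starts between 0 and 0.12.
- black_ball (a point): Centre of the black ball, 28 mm diameter.
- knife: Loose kitchen knife lying flat, 275 mm long, 46 mm wide, 20 mm high, origin near its bolster; bystander.
- whetstone: Loose whetstone on its wooden holder, 210 x 80 x 42 mm; bystander.
- oil_bottle: Loose amber oil bottle, 60 mm diameter, 150 mm high; bystander.
- hammer: Loose hammer; bystander.
- wire_brush: Loose wire brush, 200 x 30 x 26 mm; bystander.
- spare_wheel: Loose spare grinding wheel lying flat, 110 mm diameter, 22 mm thick; bystander.
Things that resemble listed ones, but are neither listed nor needed, are in the scene too. Leave any pink look-alike of the hook alone.

How it is judged:
By the outcome, as a careful person would: the job done as asked, in the order asked, and still so for the second after the job is handed in, with the robot touching nothing.
It also fails if it takes over 61 s, if anything falls off the work surface, if the arm or the gripper's body presses on something with over 40 N, if the wrist force passes 120 N, or if a joint passes its speed limit or range.

## Working session

There is one attempt and no reset: what is moved stays moved. The work goes in short steps, Python scripts to look and compute and a tool call to move; the robot and the scene stay as the last step left them, time stands still between calls to the robot, and variables do not carry over. Pictures are saved under pics/ and viewed, at most 10 in all, crops included, and the job is handed in when it is done.

Besides the shell and the picture viewer there is one more tool, called after "Request:" by a JSON object that holds its "name" and its "arguments", one argument or row to a line. play_rows: Moves the arm, as the interface text tells. Its arguments: {"type":"object","properties":{"targets":{"type":"array","items":{"type":"object","properties":{"grip":{"type":"number"},"linear":{"type":"array","items":{"type":"number"}},"delta_rot":{"type":"array","items":{"type":"number"}}}}},"force":{"type":"number"}},"required":["targets"]}

```bash
mkdir -p pics; cat > h.py <<'E'
import numpy as np, cv2
from workcell import bot
def K(p):
    f=240/np.tan(np.radians(p["fov_y"])/2); return f,p["cx"],p["cy"]
def proj(p,X):
    f,cx,cy=K(p); X=np.atleast_2d(X); c=(p["world_to_cam"]@np.c_[X,np.ones(len(X))].T).T
    return np.c_[cx+f*c[:,0]/-c[:,2], cy-f*c[:,1]/-c[:,2]]
def ray(p,uv):
    f,cx,cy=K(p); M=np.linalg.inv(p["world_to_cam"])
    d=M[:3,:3]@np.array([(uv[0]-cx)/f,-(uv[1]-cy)/f,-1.]); return M[:3,3],d
def deproj(p,uv,z=None):
    o,d=ray(p,uv); 
    if z is None: z=p["range_z"][int(round(uv[1])),int(round(uv[0]))]
    return o+d*z
def onz(p,uv,h):
    o,d=ray(p,uv); return o+d*(h-o[2])/d[2]
def tri(a,b):
    A=np.zeros((3,3));B=np.zeros(3)
    for p,uv in (a,b):
        o,d=ray(p,uv); d=d/np.linalg.norm(d);P=np.eye(3)-np.outer(d,d);A+=P;B+=P@o
    return np.linalg.solve(A,B)
def save(p,n): cv2.imwrite("pics/"+n,p["color"][:,:,::-1])
E
python3 - <<'E'
from h import *
np.set_printoptions(precision=4,suppress=True)
P={n:bot.camera(n) for n in("scene","side","wrist")}
for n,p in P.items():
    save(p,n+"0.png"); print(n,p["fov_y"],p["cx"],p["cy"],[k for k in p if k not in("color","range_z")])
    o,d=ray(p,(320,240)); print(o,d)
R={}
for t in("hook","hook_tip","rest","rear_cradle","front_cradle","guard_top","motor_front","grinder","red_switch","red_ball","black_ball"):
    for n,p in P.items():
        for r in bot.pinpoint(p,t)[:3]:
            if r["conf"]>.2: print(t,n,round(r["conf"],2),np.round(r["pixel"],1),deproj(p,r["pixel"]))
print(bot.get_obs())
E
```

```text
scene 42.18700442833635 325.71654251634106 242.81728111992012 ['fov_y', 'cx', 'cy', 'world_to_cam', 'shot']
[ 1.6215 -0.1503  1.6581] [-0.5847  0.053  -0.8096]
side 55.52201613687052 322.35176953510353 240.4469338967785 ['fov_y', 'cx', 'cy', 'world_to_cam', 'shot']
[ 0.2175 -0.9525  0.8869] [ 0.2473  0.7576 -0.6041]
wrist 60.85395732917242 316.3869512505242 241.1777772561471 ['fov_y', 'cx', 'cy', 'world_to_cam', 'shot']
[0.5504 0.0851 0.3724] [ 0.0077 -0.3246 -0.9459]
hook scene 0.95 [221.1 243. ] [ 0.4941 -0.3475  0.1395]
hook scene 0.6 [196.3 225.3] [ 0.3239 -0.442   0.0237]
hook side 0.91 [282.7 426.7] [ 0.3097 -0.45    0.0274]
hook side 0.78 [349.5 338.8] [ 0.4784 -0.3658  0.1437]
hook_tip scene 0.73 [215.7 309.7] [ 0.6411 -0.3896  0.0013]
hook_tip scene 0.67 [224.7 187.5] [ 0.1393 -0.3471 -0.013 ]
hook_tip side 0.83 [419.6 359.5] [ 0.6492 -0.3862  0.0376]
hook_tip side 0.63 [194.3 414.4] [ 0.1397 -0.3522  0.0009]
hook_tip side 0.5 [422.2 315.4] [ 0.7279 -0.2525  0.0243]
hook_tip wrist 0.47 [139.  300.8] [ 0.3715 -0.1062  0.0039]
rest scene 0.7 [334.1 273.4] [ 0.6415 -0.0241  0.1
[... 1959 characters left out ...]
316. ] [ 0.7272 -0.2515  0.0212]
black_ball wrist 0.58 [135.5 298.7] [ 0.3685 -0.1037  0.0041]
black_ball wrist 0.56 [444.3 271. ] [ 0.6297 -0.0156  0.138 ]
black_ball wrist 0.54 [383.4  83.9] [0.5977 0.0957 0.0603]
{'time': 1.8, 'q': array([-0.0003,  4.9783, 10.076 , 95.1001,  0.0003, 90.0008]), 'qd': array([-0.1204,  0.0636,  0.1283, -0.0281,  0.0349, -0.0026]), 'joint_efforts': array([ -0.0023, -52.0094,  46.4858,   0.0015,  -0.0001,   0.    ]), 'ee_pos': array([ 0.55  , -0.    ,  0.2313]), 'tcp_rot': array([-179.9977,   -0.0003,   89.9989]), 'wrist_force': array([ 0.4644,  0.4288, -0.5042]), 'torque': array([-0.0003,  0.0732, -0.018 ]), 'grasp_force': 0.0, 'opening': 0.08535719115608889}
```

```bash
python3 -c "
import cv2,numpy as np
a=cv2.imread('pics/scene0.png');b=cv2.imread('pics/side0.png')
cv2.imwrite('pics/both.png',cv2.resize(np.vstack([a,b]),(0,0),fx=.62,fy=.62))"
```

```text
(no output)
```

View pics/scene0.png

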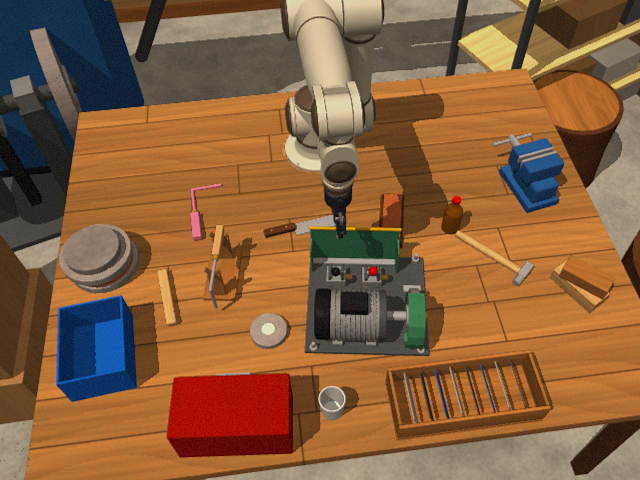

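View pics/side0.png

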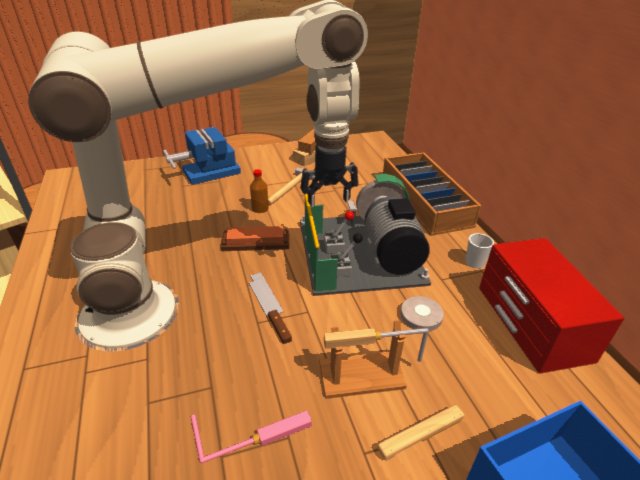

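The scene picture shows the hooked rod on its rest at about (215,265), red ball at (372,271), black at (336,272) and guard top edge at (355,230). In the side picture the rest is at (365,350), the red ball at (350,215), and the pink look-alike at (260,435).

```bash
cat >> h.py <<'E'
def cloud(p):
    f,cx,cy=K(p); z=p["range_z"]; v,u=np.mgrid[:480,:640]; M=np.linalg.inv(p["world_to_cam"])
    c=np.stack([(u-cx)/f*z,-(v-cy)/f*z,-z],-1); return c@M[:3,:3].T+M[:3,3]
E
python3 - <<'E'
from h import *
np.set_printoptions(precision=4,suppress=True)
P={n:bot.camera(n) for n in("scene","side","wrist")}
for n,p in P.items():
    X=cloud(p); ok=p["range_z"]>0; hsv=cv2.cvtColor(p["color"],cv2.COLOR_RGB2HSV).astype(int); H,S,V=np.moveaxis(hsv,-1,0)
    y=X[ok&(H>20)&(H<35)&(S>170)&(V>120)&(X[...,2]>.15)&(X[...,2]<.2)&(X[...,0]>.4)&(X[...,0]<.6)&(abs(X[...,1])<.25)]
    if len(y)>20:
        m=y.mean(0);d=np.linalg.svd(y-m)[2][0]; t=(y-m)@d; d=d*np.sign(d[1]); t=(y-m)@d
        print(n,"guard",len(y),m,d,"ends",m+d*t.min(),m+d*t.max(),"yaw",np.degrees(np.arctan2(-d[0],d[1])),y[:,2].max())
    r=X[ok&((H<6)|(H>174))&(S>170)&(X[...,2]>.1)&(X[...,2]<.17)&(np.linalg.norm(X[...,:2]-[.645,.085],axis=-1)<.05)]
    if len(r)>10: print(n,"red",len(r),r.mean(0),r.min(0),r.max(0))
    if n!="wrist":
        B=ok&(np.linalg.norm(X[...,:2]-[.55,-.37],axis=-1)<.2)
        hd=X[B&(X[...,2]>.143)&(X[...,2]<.165)&(S>60)]
        if len(hd)>20: 
            m=hd.mean(0);d=np.linalg.svd(hd-m)[2][0];d*=np.sign(d[0]);t=(hd-m)@d;print(n,"handle",len(hd),m,"z",np.percentile(hd[:,2],[5,50,95]),"yaw",np.degrees(np.arctan2(d[1],d[0])),m+d*t.min(),m+d*t.max())
        st=X[B&(X[...,2]>.128)&(S<60)&(X[...,0]>.55)]
        if len(st)>10: 
            m=st.mean(0);d=np.linalg.svd(st-m)[2][0];d*=np.sign(d[0]);t=(st-m)@d;print(n,"bar",len(st),m,"yaw",np.degrees(np.arctan2(d[1],d[0])),m+d*t.min(),m+d*t.max())
        lo=X[B&(X[...,2]<.019)&(X[...,2]>.010)]
        if len(lo)>30:
            c,s,a=cv2.minAreaRect((lo[:,:2]*1000).astype(np.float32)); print(n,"board",len(lo),c,s,a)
g=lambda p,t,i=0:bot.pinpoint(p,t)[i]["pixel"]
def best(p,t,X):
    return min((r["pixel"] for r in bot.pinpoint(p,t)),key=lambda q:np.linalg.norm(q-proj(p,X)[0]),default=None)
for t,X in (("hook",(.49,-.355,.135)),("hook_tip",(.65,-.39,.03)),("rear_cradle",(.46,-.36,.121)),("front_cradle",(.59,-.385,.13)),("red_ball",(.645,.082,.135)),("black_ball",(.635,-.02,.135)),("guard_top",(.52,.03,.175)),("red_switch",(.6,.08,.01))):
    q=[(p,best(p,t,X)) for n,p in P.items() if n!="wrist"]; q=[a for a in q if a[1] is not None]
    if len(q)==2: print(t,tri(*q),[np.round(proj(a[0],tri(*q))[0]-a[1],1) for a in q])
save(P["wrist"],"w0.png")
E
```

```text
scene guard 188 [0.5204 0.0587 0.172 ] [0.1618 0.9868 0.0039] ends [ 0.4977 -0.08    0.1714] [0.5421 0.1907 0.1725] yaw -9.312782236422649 0.18371091703551268
scene red 62 [0.6525 0.0881 0.1347] [0.6404 0.0766 0.1147] [0.6618 0.1022 0.1455]
scene handle 235 [ 0.5006 -0.3609  0.1485] z [0.1435 0.1482 0.1547] yaw -9.36970476926796 [ 0.4295 -0.3491  0.1483] [ 0.5992 -0.3771  0.1488]
scene bar 96 [ 0.6051 -0.3769  0.1382] yaw -8.71916595220623 [ 0.5502 -0.3685  0.1388] [ 0.6573 -0.3849  0.1375]
scene board 812 (557.970703125, -382.47943115234375) (365.209228515625, 375.0177917480469) 78.22061157226562
side guard 144 [0.511  0.0215 0.1748] [0.1629 0.9866 0.0028] ends [ 0.4939 -0.0818  0.1745] [0.5353 0.1687 0.1752] yaw -9.374323449784832 0.17884850947455833
side red 65 [0.6441 0.0834 0.1341] [0.633  0.0738 0.1231] [0.6571 0.0969 0.1444]
side handle 576 [ 0.4937 -0.361   0.1483] z [0.1439 0.1486 0.1513] yaw -7.450869683447946 [ 0.4271 -0.3523  0.1482] [ 0.5964 -0.3744  0.1485]
side bar 181 [ 0.6038 -0.3789  0.1387] yaw -9.043215722963442 [ 0.5497 -0.3703  0.1393] [ 0.653  -0.3868  0.1381]

[... 192 characters left out ...]
56 -0.0799  0.1733] [0.53   0.1265 0.1733] yaw -9.453145951734303 0.17682232114082075
wrist red 2165 [0.6437 0.0905 0.1359] [0.6328 0.0768 0.1242] [0.66   0.1043 0.1422]
hook [ 0.4825 -0.3564  0.1317] [array([ 0., -0.]), array([0.1, 0.1])]
hook_tip [ 0.6508 -0.3897  0.0379] [array([ 2., -2.]), array([3.1, 2.2])]
rear_cradle [ 0.4485 -0.3575  0.1173] [array([-0.2,  0.3]), array([-0.4, -0.3])]
front_cradle [ 0.5869 -0.377   0.1203] [array([ 1.4, -1.4]), array([2.2, 1.6])]
red_ball [0.6543 0.0904 0.1246] [array([-0. ,  0.1]), array([-0.1, -0.1])]
guard_top [0.5139 0.0583 0.1763] [array([-1. ,  1.8]), array([-1.7, -1.5])]
red_switch [0.6108 0.0925 0.0212] [array([ 1.8, -2.9]), array([2.6, 2.1])]
```

Request:
{"name": "play_rows", "arguments": {
  "targets": [
    {"grip": 0, "linear": [-0.4, -3.6, 4], "delta_rot": [0, 0, 0.14]},
    {"grip": 0, "linear": [-0.8, -7.2, 4], "delta_rot": [0, 0, 0.28]},
    {"grip": 0, "linear": [-1.2, -10.8, 4], "delta_rot": [0, 0, 0.42]},
    {"grip": 0, "linear": [-1.6, -14.5, 4], "delta_rot": [0, 0, 0.56]},
    {"grip": 0, "linear": [-2, -18.2, 4], "delta_rot": [0, 0, 0.7]},
    {"grip": 0, "linear": [-2.4, -21.8, 4], "delta_rot": [0, 0, 0.84]},
    {"grip": 0, "linear": [-2.8, -25.4, 4], "delta_rot": [0, 0, 0.98]},
    {"grip": 0, "linear": [-3.2, -29, 4], "delta_rot": [0, 0, 1.12]},
    {"grip": 0, "linear": [-3.6, -32.6, 4], "delta_rot": [0, 0, 1.27]},
    {"grip": 0, "linear": [-3.8, -36.3, 4], "delta_rot": [0, 0, 1.414]}
  ]
}}

```text
time: 3.75
ee_pos: [0.5115, -0.3645, 0.2715]
tcp_rot: [-180.0, 0.0, 171.4]
wrist_force: [0.4, -0.5, -0.6]
opening: 0.0853
grasp_force: 0.0
```

Request:
{"name": "play_rows", "arguments": {
  "targets": [
    {"grip": 0, "linear": [0, 0, 0], "delta_rot": [0, 0, 0]},
    {"grip": 0, "linear": [0, 0, 0], "delta_rot": [0, 0, 0]},
    {"grip": 0, "linear": [0, 0, 0], "delta_rot": [0, 0, 0]}
  ]
}}

```text
time: 4.05
ee_pos: [0.5121, -0.3624, 0.2714]
tcp_rot: [180.0, 0.0, 171.0]
wrist_force: [0.1, 0.0, -0.0]
opening: 0.0854
grasp_force: 0.0
```

```bash
python3 - <<'E'
from h import *
np.set_printoptions(precision=4,suppress=True)
o=bot.get_obs(); print(o["time"],o["ee_pos"],o["tcp_rot"],o["q"])
p=bot.camera("wrist"); save(p,"w1.png")
X=cloud(p); S=cv2.cvtColor(p["color"],cv2.COLOR_RGB2HSV)[...,1]; z=X[...,2]
for t in("hook","rear_cradle","front_cradle"):
    for r in bot.pinpoint(p,t)[:1]: print(t,r["conf"],r["pixel"],onz(p,r["pixel"],.135),deproj(p,r["pixel"]))
m=(z>.142)&(z<.155)&(abs(X[...,0]-.51)<.035)&(abs(X[...,1]+.36)<.05)
h=X[m]; print(len(h),np.percentile(h[:,2],[5,50,95])); c,s,a=cv2.minAreaRect((h[:,:2]*1000).astype(np.float32)); print(c,s,a)
# centreline by x bins
for x in np.arange(.47,.66,.01):
    q=X[(abs(X[...,0]-x)<.004)&(z>.125)&(z<.157)&(abs(X[...,1]+.365)<.045)]
    if len(q)>5: print(round(x,3),len(q),q[:,1].min(),q[:,1].max(),q[:,2].max())
E
```

```text
4.05 [ 0.5121 -0.3624  0.2714] [179.9893   0.0002 170.9597] [-35.289   17.5348  29.1835 101.6533   0.0097 -26.2487]
hook 0.58 [315.4, 183.8] [ 0.4829 -0.3577  0.135 ] [ 0.4803 -0.3572  0.1483]
front_cradle 0.92 [317.8, 314.9] [ 0.5836 -0.3719  0.135 ] [ 0.5817 -0.3716  0.1384]
2933 [0.1444 0.148  0.1492]
(509.5594177246094, -361.3857727050781) (21.850435256958008, 72.64347839355469) 81.57872009277344
0.47 425 -0.3663432643243993 -0.32311851911363915 0.14978748206019604
0.48 407 -0.3681703084661662 -0.3456666867996763 0.14974531857280104
0.49 393 -0.36988397638314724 -0.34710328390958545 0.1499568608917511
0.5 379 -0.37118986426988015 -0.34857691796729656 0.15015201637580716
0.51 363 -0.3725989580144433 -0.3500815374472417 0.15022583632824144
0.52 350 -0.3742717853551151 -0.351441482593917 0.15002771318373637
0.53 325 -0.37565678501227173 -0.35368230007264206 0.15037033688118007
0.54 211 -0.37586573743408885 -0.3550101998772585 0.14728679042366988
0.55 118 -0.37393289037827343 -0.3584865110973741 0.14467450031782958
0.56 129 -0.3747143911737659 -0.3644710442933686 0.14032389283689017
0.57 125 -0.37634755143208576 -0.36594029414359136 0.14032253579233617
0.58 485 -0.3973300070201449 -0.35596853068787565 0.15149668885844148
0.59 592 -0.398762916923564 -0.3490882382181735 0.15172300599902477
0.6 191 -0.38117746966217 -0.3511570514569186 0.15158903927515294
0.61 112 -0.38289538794422556 -0.37210359776396545 0.14015821414452495
0.62 107 -0.38435027464954635 -0.3736246489465717 0.1405458029277309
0.63 109 -0.3861610683313184 -0.3752402246256766 0.1403765007995766
0.64 108 -0.38746510652849087 -0.37671773097030237 0.14005674222042985
0.65 79 -0.38866171990956516 -0.3782036843723439 0.13998212215891576
```

View pics/w1.png

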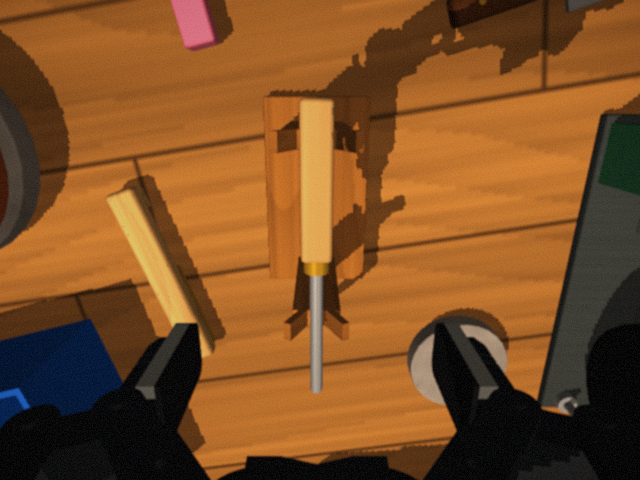

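The picture shows the rod centred at column 317 (handle rows 100-262, bar to row 390), fingers symmetric either side. Alignment is good, so I descend and grip.

Request:
{"name": "play_rows", "arguments": {
  "force": 120,
  "targets": [
    {"grip": 0, "linear": [0, 0.05, -3.5], "delta_rot": [0, 0, 0]},
    {"grip": 0, "linear": [0, 0.05, -7], "delta_rot": [0, 0, 0]},
    {"grip": 0, "linear": [0, 0.05, -10], "delta_rot": [0, 0, 0]},
    {"grip": 0, "linear": [0, 0.05, -12.5], "delta_rot": [0, 0, 0]},
    {"grip": 0, "linear": [0, 0.05, -14.2], "delta_rot": [0, 0, 0]},
    {"grip": 0, "linear": [0, 0.05, -15.1], "delta_rot": [0, 0, 0]},
    {"grip": 0, "linear": [0, 0.05, -15.1], "delta_rot": [0, 0, 0]},
    {"grip": 255, "linear": [0, 0.05, -15.1], "delta_rot": [0, 0, 0]},
    {"grip": 255, "linear": [0, 0.05, -15.1], "delta_rot": [0, 0, 0]},
    {"grip": 255, "linear": [0, 0.05, -15.1], "delta_rot": [0, 0, 0]}
  ]
}}

```text
time: 5.25
ee_pos: [0.5124, -0.3628, 0.1214]
tcp_rot: [-180.0, 0.1, 171.0]
wrist_force: [-0.3, -0.4, 0.3]
opening: 0.044
grasp_force: 0.0
```

Request:
{"name": "play_rows", "arguments": {
  "targets": [
    {"grip": 255, "linear": [0, 0, 0], "delta_rot": [0, 0, 0]},
    {"grip": 255, "linear": [0, 0, 0], "delta_rot": [0, 0, 0]},
    {"grip": 255, "linear": [0, 0, 0], "delta_rot": [0, 0, 0]},
    {"grip": 255, "linear": [0, 0, 0], "delta_rot": [0, 0, 0]},
    {"grip": 255, "linear": [0, 0, 0], "delta_rot": [0, 0, 0]}
  ]
}}

```text
time: 5.75
ee_pos: [0.5122, -0.3627, 0.1211]
tcp_rot: [-180.0, 0.1, 171.0]
wrist_force: [-0.5, 1.1, 6.1]
opening: 0.02
grasp_force: 117.6
```

Request:
{"name": "play_rows", "arguments": {
  "targets": [
    {"grip": 255, "linear": [0, 0, 0.7], "delta_rot": [0, 0, 0]},
    {"grip": 255, "linear": [0, 0, 2], "delta_rot": [0, 0, 0]},
    {"grip": 255, "linear": [0, 0, 4.5], "delta_rot": [0, 0, 0]},
    {"grip": 255, "linear": [0, 0, 8], "delta_rot": [0, 0, 0]},
    {"grip": 255, "linear": [0, 0, 12], "delta_rot": [0, 0, 0]},
    {"grip": 255, "linear": [0, 0, 16], "delta_rot": [0, 0, 0]},
    {"grip": 255, "linear": [0, 0, 19.5], "delta_rot": [0, 0, 0]},
    {"grip": 255, "linear": [0, 0, 21], "delta_rot": [0, 0, 0]},
    {"grip": 255, "linear": [0, 0, 21], "delta_rot": [0, 0, 0]},
    {"grip": 255, "linear": [0, 0, 21], "delta_rot": [0, 0, 0]}
  ]
}}

```text
time: 6.75
ee_pos: [0.5121, -0.3626, 0.3298]
tcp_rot: [180.0, -0.0, 171.0]
wrist_force: [0.4, 0.3, -2.8]
opening: 0.0203
grasp_force: 117.5
```

```bash
cat > tip.py <<'E'
from h import *
np.set_printoptions(precision=4,suppress=True)
def report(name=None):
    o=bot.get_obs(); T=o["ee_pos"]; print(o["time"],T,o["tcp_rot"],o["wrist_force"],o["torque"],o["opening"])
    a=np.radians(o["tcp_rot"][2]-180); d=np.array([np.cos(a),np.sin(a),0]); n=np.array([-np.sin(a),np.cos(a),0])
    P={k:bot.camera(k) for k in("scene","side","wrist")}
    pred=T+.14*d+[0,0,.014-.105]; print("pred tip",pred)
    for t,X in(("hook_tip",pred),("hook",T-.03*d+[0,0,.014])):
        q=[]
        for k in("scene","side"):
            r=[r["pixel"] for r in bot.pinpoint(P[k],t)]
            if r: q.append((P[k],min(r,key=lambda u:np.linalg.norm(u-proj(P[k],X)[0])))); print(t,k,np.round(q[-1][1]-proj(P[k],X)[0],1))
        if len(q)==2: print(t,tri(*q))
    for k,p in P.items():   # bar and leg points in rod frame rel. predicted tip
        X=cloud(p); L=X-pred; u=L@d; v=L@n; w=L[...,2]; ok=p["range_z"]>0
        b=ok&(u>-.07)&(u<.015)&(abs(v)<.015)&(abs(w-.105)<.02)
        l=ok&(abs(u)<.02)&(abs(v)<.015)&(w>.005)&(w<.09)
        if b.sum()>30: c=np.polyfit(u[b],w[b],1); print(k,"bar",b.sum(),"pitch up deg",np.degrees(np.arctan(c[0])),"v",np.median(v[b]),"w",np.median(w[b]),"umax",np.percentile(u[b],98))
        if l.sum()>30: print(k,"leg",l.sum(),"u",np.percentile(u[l],[10,50,90]),"v",np.median(v[l]),"slope u/w",np.polyfit(w[l],u[l],1)[0],"wmin",w[l].min())
        if name: save(p,name+k+".png")
    return P
E
python3 -c "
from tip import *
report('lift_')"
```

```text
6.75 [ 0.5121 -0.3626  0.3298] [179.9919  -0.0214 171.0132] [ 0.3681  0.2724 -2.7802] [-0.0228  0.0994 -0.0109] 0.020285511679391955
pred tip [ 0.6504 -0.3845  0.2388]
hook_tip scene [-0.8  2.2]
hook_tip side [-3.5  2.8]
hook_tip [ 0.6476 -0.3854  0.229 ]
hook scene [-0.7  3.6]
hook side [-2.4  1.7]
hook [ 0.4827 -0.3583  0.3354]
scene bar 107 pitch up deg -6.505709556978201 v 2.3262714758297327e-05 w 0.10589338113462873 umax 0.005765381747689234
scene leg 70 u [-0.0011  0.0027  0.0052] v 0.0007144586058262508 slope u/w 0.022627654940718833 wmin 0.006829536493581062
side bar 229 pitch up deg -6.375205908659007 v -0.002873229350867041 w 0.10615309742076703 umax 0.0018798418660121137
side leg 172 u [-0.0058 -0.0034  0.0012] v -0.0032887429735918372 slope u/w 0.00550817403794786 wmin 0.005626466823383386
```

Request:
{"name": "play_rows", "arguments": {
  "targets": [
    {"grip": 255, "linear": [0.1, 2, 0], "delta_rot": [0, 0, -0.001]},
    {"grip": 255, "linear": [0.4, 6, 0], "delta_rot": [0, 0, -0.002]},
    {"grip": 255, "linear": [0.7, 10.5, 0], "delta_rot": [0, 0, -0.004]},
    {"grip": 255, "linear": [1, 15, 0], "delta_rot": [0, 0, -0.005]},
    {"grip": 255, "linear": [1.3, 19.5, 0], "delta_rot": [0, 0, -0.006]},
    {"grip": 255, "linear": [1.6, 24, 0], "delta_rot": [0, 0, -0.008]},
    {"grip": 255, "linear": [1.9, 28.5, 0], "delta_rot": [0, 0, -0.009]},
    {"grip": 255, "linear": [2.2, 33, 0], "delta_rot": [0, 0, -0.01]},
    {"grip": 255, "linear": [2.5, 37.5, 0], "delta_rot": [0, 0, -0.011]},
    {"grip": 255, "linear": [2.7, 41.5, 0], "delta_rot": [0, 0, -0.012]}
  ]
}}

```text
time: 8.1
ee_pos: [0.5386, 0.0546, 0.3302]
tcp_rot: [180.0, 0.0, 170.4]
wrist_force: [0.4, -0.4, -1.7]
opening: 0.0197
grasp_force: 117.7
```

Request:
{"name": "play_rows", "arguments": {
  "targets": [
    {"grip": 255, "linear": [0.1, 3.5, 0], "delta_rot": [0, 0, 0]},
    {"grip": 255, "linear": [0.2, 5.6, 0], "delta_rot": [0, 0, 0]},
    {"grip": 255, "linear": [0.2, 5.6, 0], "delta_rot": [0, 0, 0]},
    {"grip": 255, "linear": [0.2, 5.6, 0], "delta_rot": [0, 0, 0]},
    {"grip": 255, "linear": [0.2, 5.6, 0], "delta_rot": [0, 0, 0]}
  ]
}}

```text
time: 8.6
ee_pos: [0.5409, 0.1077, 0.3303]
tcp_rot: [-180.0, 0.0, 170.3]
wrist_force: [0.4, -1.4, -2.9]
opening: 0.02
grasp_force: 117.8
```

```bash
python3 -c "
from tip import *
P=report('over_')
for n,p in P.items():
    X=cloud(p); ok=p['range_z']>0; H,S,V=np.moveaxis(cv2.cvtColor(p['color'],cv2.COLOR_RGB2HSV).astype(int),-1,0)
    r=X[ok&((H<6)|(H>174))&(S>170)&(X[...,2]>.1)&(X[...,2]<.17)&(np.linalg.norm(X[...,:2]-[.645,.085],axis=-1)<.05)]
    if len(r)>10: print(n,'red',len(r),r.mean(0),r.min(0),r.max(0))
    y=X[ok&(H>20)&(H<35)&(S>170)&(V>120)&(X[...,2]>.165)&(X[...,2]<.19)&(X[...,0]>.4)&(X[...,0]<.6)&(abs(X[...,1])<.25)]
    if len(y)>20: print(n,'guard',y[:,2].max(),y.mean(0))
s=P['side']['color'][120:320,220:480]; w=P['wrist']['color']
import cv2
a=cv2.resize(s,(520,400)); b=cv2.resize(P['scene']['color'][180:340,270:440],(425,400)); cv2.imwrite('pics/over.png',cv2.resize(np.hstack([a,b]),(780,330))[:,:,::-1])
"
```

```text
8.6 [0.5409 0.1077 0.3303] [-179.9885    0.0028  170.2849] [ 0.4364 -1.3714 -2.9205] [-0.0254  0.0705 -0.0098] 0.019964342368273498
pred tip [0.6789 0.0841 0.2393]
hook_tip scene [-2.5  1.7]
hook_tip side [-1.   1.3]
hook_tip [0.6774 0.0793 0.2354]
hook scene [ 0.4 -0.7]
hook side [-2.3 -1. ]
hook [0.5073 0.1153 0.3451]
scene bar 85 pitch up deg -6.784019398475328 v -0.0014050654892546852 w 0.10790971566222321 umax 0.005630828075772131
scene leg 69 u [-0.0005  0.0032  0.0059] v -0.0020972573858005395 slope u/w 0.010252540283367842 wmin 0.0051658212214097665
side bar 120 pitch up deg -7.45936166878454 v -0.0032734349223847523 w 0.10603323253925337 umax 0.0018698165227861072
side leg 103 u [-0.0051 -0.0016  0.0029] v -0.0033044416538079214 slope u/w 0.004914496039789367 wmin 0.005013208245482931
scene red 63 [0.6523 0.0881 0.1343] [0.6389 0.0773 0.1218] [0.6635 0.1002 0.1473]
scene guard 0.18457576689918564 [0.5191 0.0516 0.1722]
side red 66 [0.6445 0.0839 0.1338] [0.6333 0.0748 0.1216] [0.6594 0.0967 0.1431]
side guard 0.1795110298675887 [0.5132 0.0338 0.1749]
wrist guard 0.17690476847613334 [0.514  0.0357 0.1736]
```

View pics/over.png

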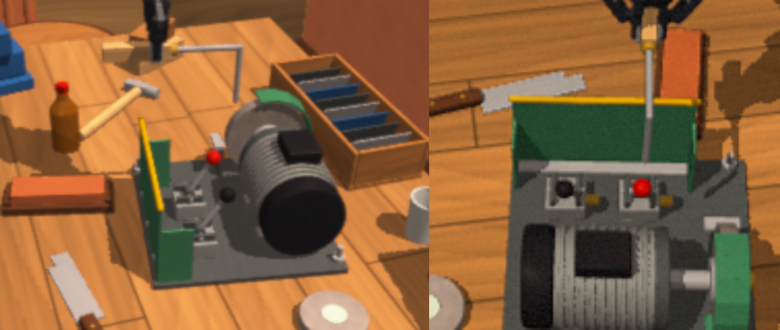

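The crops show the hook leg in line with the red ball and above the gap between it and the motor. Next I lower it.

Request:
{"name": "play_rows", "arguments": {
  "targets": [
    {"grip": 255, "linear": [0, 0, -1.5], "delta_rot": [0, 0, 0]},
    {"grip": 255, "linear": [0, 0, -4], "delta_rot": [0, 0, 0]},
    {"grip": 255, "linear": [0, 0, -6.5], "delta_rot": [0, 0, 0]},
    {"grip": 255, "linear": [0, 0, -8.5], "delta_rot": [0, 0, 0]},
    {"grip": 255, "linear": [0, 0, -10], "delta_rot": [0, 0, 0]},
    {"grip": 255, "linear": [0, 0, -11.5], "delta_rot": [0, 0, 0]},
    {"grip": 255, "linear": [0, 0, -12.7], "delta_rot": [0, 0, 0]},
    {"grip": 255, "linear": [0, 0, -13.6], "delta_rot": [0, 0, 0]},
    {"grip": 255, "linear": [0, 0, -13.6], "delta_rot": [0, 0, 0]},
    {"grip": 255, "linear": [0, 0, -13.6], "delta_rot": [0, 0, 0]}
  ]
}}

```text
time: 9.95
ee_pos: [0.5411, 0.1085, 0.1947]
tcp_rot: [180.0, 0.0, 170.3]
wrist_force: [-0.8, -0.3, -2.8]
opening: 0.02
grasp_force: 117.9
```

```bash
python3 -c "
from tip import *
P=report()
a=cv2.resize(P['side']['color'][140:300,260:460],(500,400)); b=cv2.resize(P['scene']['color'][180:340,270:440],(425,400)); cv2.imwrite('pics/down.png',cv2.resize(np.hstack([a,b]),(780,337))[:,:,::-1])
"
```

```text
9.95 [0.5411 0.1085 0.1947] [179.9933   0.0187 170.3279] [-0.8048 -0.2641 -2.7646] [ 0.0048  0.0783 -0.0264] 0.02004035179279152
pred tip [0.6791 0.085  0.1037]
hook_tip scene [-2.5 -0.5]
hook_tip side [-2.9 -2.1]
hook_tip [0.6738 0.0819 0.1093]
hook scene [-0.1  1.3]
hook side [ 0.3 -1.3]
hook [0.5147 0.1137 0.2104]
scene bar 79 pitch up deg -7.218421732718203 v -0.0012159235385303176 w 0.10742911423017423 umax 0.0067809021063631614
scene leg 61 u [-0.0011  0.0027  0.0052] v -0.001625883389452113 slope u/w 0.03587173227035635 wmin 0.006033302067778551
side bar 108 pitch up deg -6.097121353206254 v -0.0027459296249730215 w 0.10727421502436182 umax 0.0027859480190079596
side leg 80 u [-0.0051 -0.0017  0.0029] v -0.0028454925650230403 slope u/w 0.0023015916156128016 wmin 0.005074775762474976
```

View pics/down.png

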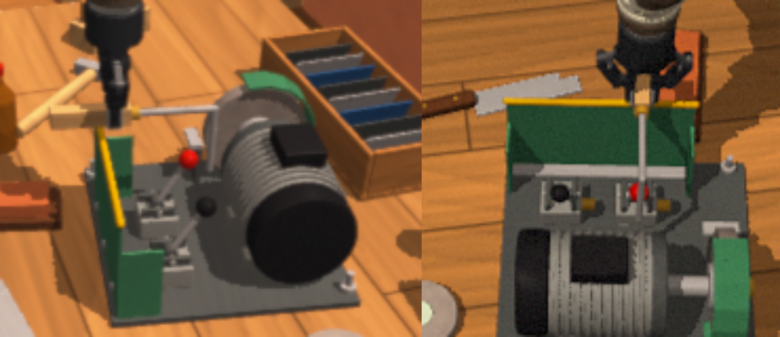

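The leg now hangs behind the red ball, and the bar runs over the ball's middle. I pull along the grinder's -x.

Request:
{"name": "play_rows", "arguments": {
  "targets": [
    {"grip": 255, "linear": [-0.49, 0.08, 0], "delta_rot": [0, 0, 0]},
    {"grip": 255, "linear": [-0.99, 0.16, 0], "delta_rot": [0, 0, 0]},
    {"grip": 255, "linear": [-1.48, 0.25, 0], "delta_rot": [0, 0, 0]},
    {"grip": 255, "linear": [-1.97, 0.33, 0], "delta_rot": [0, 0, 0]},
    {"grip": 255, "linear": [-2.47, 0.41, 0], "delta_rot": [0, 0, 0]},
    {"grip": 255, "linear": [-2.96, 0.49, 0], "delta_rot": [0, 0, 0]},
    {"grip": 255, "linear": [-3.45, 0.57, 0], "delta_rot": [0, 0, 0]},
    {"grip": 255, "linear": [-3.95, 0.66, 0], "delta_rot": [0, 0, 0]}
  ]
}}

```text
time: 11.1
ee_pos: [0.5028, 0.1152, 0.1957]
tcp_rot: [179.9, 0.3, 170.3]
wrist_force: [6.8, -0.5, 1.1]
opening: 0.02
grasp_force: 118.3
```

Request:
{"name": "play_rows", "arguments": {
  "targets": [
    {"grip": 255, "linear": [-0.49, 0.08, 0], "delta_rot": [0, 0, 0]},
    {"grip": 255, "linear": [-0.99, 0.16, 0], "delta_rot": [0, 0, 0]},
    {"grip": 255, "linear": [-1.48, 0.25, 0], "delta_rot": [0, 0, 0]},
    {"grip": 255, "linear": [-1.97, 0.33, 0], "delta_rot": [0, 0, 0]},
    {"grip": 255, "linear": [-2.47, 0.41, 0], "delta_rot": [0, 0, 0]},
    {"grip": 255, "linear": [-2.96, 0.49, 0], "delta_rot": [0, 0, 0]},
    {"grip": 255, "linear": [-3.45, 0.57, 0], "delta_rot": [0, 0, 0]}
  ]
}}

```text
time: 11.8
ee_pos: [0.4679, 0.1209, 0.1954]
tcp_rot: [179.9, 0.2, 170.3]
wrist_force: [4.6, 0.2, 0.0]
opening: 0.0199
grasp_force: 118.2
```

```bash
cat > ball.py <<'E'
from tip import *
def look(name):
    P=report()
    for n,p in P.items():
        X=cloud(p); ok=p['range_z']>0; H,S,V=np.moveaxis(cv2.cvtColor(p['color'],cv2.COLOR_RGB2HSV).astype(int),-1,0)
        r=X[ok&((H<6)|(H>174))&(S>170)&(X[...,2]>.1)&(X[...,2]<.18)&(np.linalg.norm(X[...,:2]-[.61,.09],axis=-1)<.08)]
        if len(r)>5: print(n,'red',len(r),r.mean(0),r.min(0),r.max(0),'gx',np.percentile((r[:,:2]-[.674,.07])@[.9866,-.1633],[5,50,95]))
    a=cv2.resize(P['side']['color'][140:300,260:460],(500,400)); b=cv2.resize(P['scene']['color'][180:340,270:440],(425,400)); cv2.imwrite('pics/'+name,cv2.resize(np.hstack([a,b]),(780,337))[:,:,::-1])
E
python3 -c "
from ball import *
look('pull1.png')"
```

```text
11.8 [0.4679 0.1209 0.1954] [179.9452   0.2427 170.3278] [4.6417 0.2477 0.0426] [-0.1932 -1.6742  0.0742] 0.01993673045033273
pred tip [0.6059 0.0974 0.1044]
hook_tip scene [-0.9  1.6]
hook_tip side [-0.5 -1.1]
hook_tip [0.6076 0.0964 0.1053]
hook scene [-0.7  1.5]
hook side [-0.1  0.4]
hook [0.4393 0.1248 0.207 ]
scene bar 78 pitch up deg -5.3754103804945625 v -0.0009494340967865243 w 0.10924969738769288 umax 0.00647803352710277
scene leg 88 u [-0.0147  0.002   0.0069] v -0.0024819699155668264 slope u/w 0.06325800590116584 wmin 0.009051285774258205
side bar 112 pitch up deg -7.7966886367802175 v -0.00288997623435628 w 0.10809634867336196 umax 0.0025582319110688816
side leg 129 u [-0.0171 -0.0039  0.002 ] v -0.004082656582140443 slope u/w 0.10141907462367235 wmin 0.0062294553106408135
wrist leg 72 u [-0.0198 -0.0187 -0.0167] v 0.008401752172083415 slope u/w -0.04118265056771267 wmin 0.03249998807660892
scene red 28 [0.5924 0.095  0.1425] [0.5814 0.0859 0.1285] [0.6049 0.1111 0.1512] gx [-0.0936 -0.0843 -0.0772]
side red 57 [0.5844 0.0917 0.1439] [0.5747 0.0828 0.1318] [0.5971 0.1033 0.1549] gx [-0.101  -0.0925 -0.0825]
wrist red 386 [0.5827 0.1004 0.1429] [0.5756 0.087  0.1343] [0.5936 0.1144 0.1486] gx [-0.0996 -0.0953 -0.0897]
```

View pics/pull1.png

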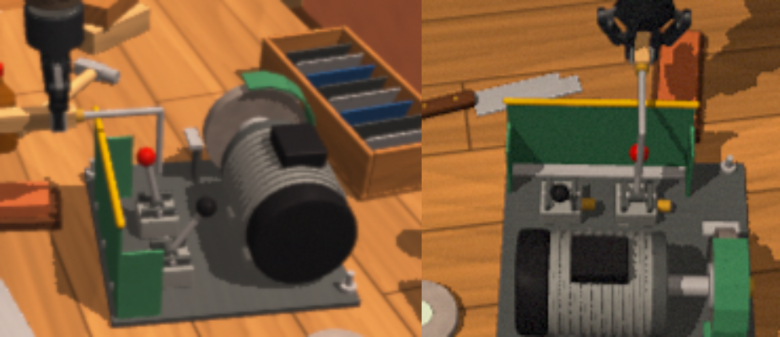

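The lever is past vertical, the ball well up under the bar, and the rod hasn't slipped. I continue in small steps.

Request:
{"name": "play_rows", "arguments": {
  "targets": [
    {"grip": 255, "linear": [-0.4, 0.07, 0], "delta_rot": [0, 0, 0]},
    {"grip": 255, "linear": [-0.8, 0.13, 0], "delta_rot": [0, 0, 0]},
    {"grip": 255, "linear": [-1.1, 0.18, 0], "delta_rot": [0, 0, 0]},
    {"grip": 255, "linear": [-1.3, 0.21, 0], "delta_rot": [0, 0, 0]},
    {"grip": 255, "linear": [-1.3, 0.21, 0], "delta_rot": [0, 0, 0]}
  ]
}}

```text
time: 12.65
ee_pos: [0.4544, 0.1228, 0.1942]
tcp_rot: [-180.0, 0.1, 170.3]
wrist_force: [4.7, -0.1, -0.0]
opening: 0.0202
grasp_force: 117.9
```

Request:
{"name": "play_rows", "arguments": {
  "targets": [
    {"grip": 255, "linear": [-0.15, 0.025, 0], "delta_rot": [0, 0, 0]},
    {"grip": 255, "linear": [-0.3, 0.05, 0], "delta_rot": [0, 0, 0]},
    {"grip": 255, "linear": [-0.3, 0.05, 0], "delta_rot": [0, 0, 0]}
  ]
}}

```text
time: 12.95
ee_pos: [0.4516, 0.1233, 0.1943]
tcp_rot: [-180.0, 0.1, 170.3]
wrist_force: [5.3, -1.7, 0.7]
opening: 0.02
grasp_force: 118.0
```

Request:
{"name": "play_rows", "arguments": {
  "targets": [
    {"grip": 255, "linear": [-0.15, 0.025, 0], "delta_rot": [0, 0, 0]},
    {"grip": 255, "linear": [-0.2, 0.03, 0], "delta_rot": [0, 0, 0]},
    {"grip": 255, "linear": [-0.2, 0.03, 0], "delta_rot": [0, 0, 0]}
  ]
}}

```text
time: 13.25
ee_pos: [0.4498, 0.1236, 0.1943]
tcp_rot: [-180.0, 0.1, 170.3]
wrist_force: [7.2, -1.6, -1.0]
opening: 0.0201
grasp_force: 117.9
```

Request:
{"name": "play_rows", "arguments": {
  "targets": [
    {"grip": 255, "linear": [-0.1, 0.016, 0], "delta_rot": [0, 0, 0]},
    {"grip": 255, "linear": [-0.2, 0.033, 0], "delta_rot": [0, 0, 0]},
    {"grip": 255, "linear": [-0.2, 0.033, 0], "delta_rot": [0, 0, 0]}
  ]
}}

```text
time: 13.55
ee_pos: [0.4478, 0.1239, 0.1943]
tcp_rot: [-180.0, 0.1, 170.3]
wrist_force: [6.2, -0.4, -0.3]
opening: 0.0201
grasp_force: 118.0
```

Request:
{"name": "play_rows", "arguments": {
  "targets": [
    {"grip": 255, "linear": [-0.1, 0.016, 0], "delta_rot": [0, 0, 0]},
    {"grip": 255, "linear": [-0.2, 0.033, 0], "delta_rot": [0, 0, 0]},
    {"grip": 255, "linear": [-0.2, 0.033, 0], "delta_rot": [0, 0, 0]}
  ]
}}

```text
time: 13.85
ee_pos: [0.4458, 0.1242, 0.1944]
tcp_rot: [-180.0, 0.1, 170.3]
wrist_force: [5.7, -1.9, -0.8]
opening: 0.0202
grasp_force: 118.0
```

```bash
python3 -c "
from ball import *
look('pull2.png')"
```

```text
13.85 [0.4458 0.1242 0.1944] [-179.9918    0.0891  170.3123] [ 5.6674 -1.851  -0.7969] [-0.3346 -2.022  -0.0122] 0.02015213770716045
pred tip [0.5838 0.1007 0.1034]
hook_tip scene [-0.   2.5]
hook_tip side [-2.8 -2.6]
hook_tip [0.5837 0.1051 0.1026]
hook scene [ 0.6 -0.8]
hook side [1.6 0.5]
hook [0.4182 0.1293 0.2093]
scene bar 98 pitch up deg -5.687571241033868 v -0.002225393324461566 w 0.10861262952400544 umax 0.00591099280969092
scene leg 81 u [-0.0168  0.002   0.0072] v -0.002175572640617752 slope u/w 0.16577090681630466 wmin 0.008038642222228304
side bar 102 pitch up deg -6.852661881950644 v -0.0032116627065039705 w 0.10867800155882876 umax 0.0015988048418818473
side leg 111 u [-0.0158 -0.0028  0.0027] v -0.004219759851399555 slope u/w 0.09133781899140866 wmin 0.005313790900793897
scene red 32 [0.5689 0.1005 0.1358] [0.5578 0.0894 0.1262] [0.583  0.1136 0.1453] gx [-0.1161 -0.1081 -0.0978]
side red 62 [0.5612 0.0969 0.135 ] [0.5506 0.0874 0.1232] [0.5759 0.1096 0.1444] gx [-0.1259 -0.116  -0.1056]
wrist red 17 [0.5686 0.1022 0.1365] [0.565  0.0935 0.1343] [0.5735 0.113  0.1385] gx [-0.1114 -0.1091 -0.1066]
```

Request:
{"name": "play_rows", "arguments": {
  "targets": [
    {"grip": 255, "linear": [-0.1, 0.016, 0], "delta_rot": [0, 0, 0]},
    {"grip": 255, "linear": [-0.2, 0.033, 0], "delta_rot": [0, 0, 0]},
    {"grip": 255, "linear": [-0.2, 0.033, 0], "delta_rot": [0, 0, 0]}
  ]
}}

```text
time: 14.5
ee_pos: [0.4437, 0.1246, 0.1944]
tcp_rot: [-180.0, 0.1, 170.3]
wrist_force: [5.0, -0.1, 0.7]
opening: 0.0201
grasp_force: 118.0
```

Request:
{"name": "play_rows", "arguments": {
  "targets": [
    {"grip": 255, "linear": [-0.1, 0.016, 0], "delta_rot": [0, 0, 0]},
    {"grip": 255, "linear": [-0.15, 0.025, 0], "delta_rot": [0, 0, 0]},
    {"grip": 255, "linear": [-0.15, 0.025, 0], "delta_rot": [0, 0, 0]}
  ]
}}

```text
time: 14.8
ee_pos: [0.4424, 0.1248, 0.1944]
tcp_rot: [-180.0, 0.1, 170.3]
wrist_force: [7.2, -2.3, -0.1]
opening: 0.0202
grasp_force: 118.0
```

Request:
{"name": "play_rows", "arguments": {
  "targets": [
    {"grip": 255, "linear": [-0.1, 0.016, 0], "delta_rot": [0, 0, 0]},
    {"grip": 255, "linear": [-0.15, 0.025, 0], "delta_rot": [0, 0, 0]},
    {"grip": 255, "linear": [-0.15, 0.025, 0], "delta_rot": [0, 0, 0]}
  ]
}}

```text
time: 15.1
ee_pos: [0.4409, 0.1251, 0.1945]
tcp_rot: [-180.0, 0.1, 170.3]
wrist_force: [6.0, -0.9, 0.6]
opening: 0.0202
grasp_force: 118.1
```

Request:
{"name": "play_rows", "arguments": {
  "targets": [
    {"grip": 255, "linear": [-0.1, 0.016, 0], "delta_rot": [0, 0, 0]},
    {"grip": 255, "linear": [-0.15, 0.025, 0], "delta_rot": [0, 0, 0]},
    {"grip": 255, "linear": [-0.15, 0.025, 0], "delta_rot": [0, 0, 0]}
  ]
}}

```text
time: 15.4
ee_pos: [0.4394, 0.1253, 0.1946]
tcp_rot: [-180.0, 0.1, 170.3]
wrist_force: [5.8, -1.2, 0.2]
opening: 0.0199
grasp_force: 118.1
```

Request:
{"name": "play_rows", "arguments": {
  "targets": [
    {"grip": 255, "linear": [-0.1, 0.016, 0], "delta_rot": [0, 0, 0]},
    {"grip": 255, "linear": [-0.15, 0.025, 0], "delta_rot": [0, 0, 0]},
    {"grip": 255, "linear": [-0.15, 0.025, 0], "delta_rot": [0, 0, 0]}
  ]
}}

```text
time: 15.7
ee_pos: [0.4381, 0.1256, 0.1948]
tcp_rot: [180.0, 0.2, 170.3]
wrist_force: [5.6, -0.7, 1.8]
opening: 0.0201
grasp_force: 118.2
```

```bash
python3 -c "
from ball import *
look('pull3.png')"
```

```text
15.7 [0.4381 0.1256 0.1948] [179.9927   0.1567 170.3111] [ 5.6343 -0.65    1.8236] [-0.4076 -2.3465  0.0079] 0.02014164536437867
pred tip [0.5761 0.102  0.1038]
hook_tip scene [-4.6  0.7]
hook_tip side [-1.3 -4.3]
hook_tip [0.5766 0.0924 0.1179]
hook scene [-0.9  3.2]
hook side [44.1 21.3]
hook [0.4799 0.0851 0.2043]
scene bar 98 pitch up deg -5.583416257998344 v -0.0007198308356135771 w 0.10866750199686198 umax 0.007018559837783131
scene leg 85 u [-0.0136  0.0025  0.0075] v -0.001938112182716198 slope u/w 0.14992546969790777 wmin 0.007031945992859889
side bar 112 pitch up deg -7.759689410197376 v -0.0028650044768813 w 0.10875288175094666 umax 0.0035380727887097904
side leg 136 u [-0.0164 -0.0023  0.0045] v -0.003555368337626713 slope u/w 0.11190267439448136 wmin 0.005956132317622542
scene red 32 [0.5624 0.1013 0.1309] [0.5515 0.0918 0.1149] [0.5782 0.1156 0.146 ] gx [-0.1254 -0.1142 -0.1051]
side red 61 [0.5551 0.0978 0.1313] [0.5444 0.0895 0.1188] [0.5671 0.1124 0.14  ] gx [-0.1321 -0.1218 -0.1119]
```

View pics/pull3.png

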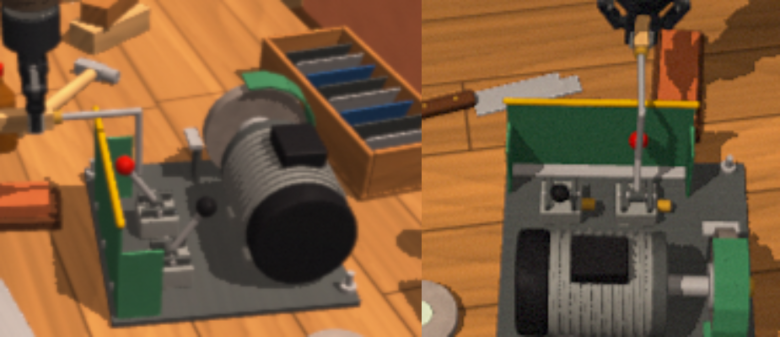

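Request:
{"name": "play_rows", "arguments": {
  "targets": [
    {"grip": 255, "linear": [-0.1, 0.016, 0], "delta_rot": [0, 0, 0]},
    {"grip": 255, "linear": [-0.1, 0.016, 0], "delta_rot": [0, 0, 0]}
  ]
}}

```text
time: 16.25
ee_pos: [0.4375, 0.1257, 0.1949]
tcp_rot: [180.0, 0.2, 170.3]
wrist_force: [7.7, -1.1, 1.2]
opening: 0.0204
grasp_force: 118.3
```

Request:
{"name": "play_rows", "arguments": {
  "targets": [
    {"grip": 255, "linear": [-0.1, 0.016, 0], "delta_rot": [0, 0, 0]},
    {"grip": 255, "linear": [-0.1, 0.016, 0], "delta_rot": [0, 0, 0]}
  ]
}}

```text
time: 16.45
ee_pos: [0.4361, 0.126, 0.1948]
tcp_rot: [180.0, 0.1, 170.3]
wrist_force: [4.8, -1.0, -0.6]
opening: 0.02
grasp_force: 117.9
```

Request:
{"name": "play_rows", "arguments": {
  "targets": [
    {"grip": 255, "linear": [-0.1, 0.016, 0], "delta_rot": [0, 0, 0]},
    {"grip": 255, "linear": [-0.1, 0.016, 0], "delta_rot": [0, 0, 0]}
  ]
}}

```text
time: 16.65
ee_pos: [0.4353, 0.126, 0.1945]
tcp_rot: [-180.0, 0.2, 170.3]
wrist_force: [9.3, -1.3, -1.3]
opening: 0.0202
grasp_force: 118.0
```

Request:
{"name": "play_rows", "arguments": {
  "targets": [
    {"grip": 255, "linear": [-0.1, 0.016, 0], "delta_rot": [0, 0, 0]},
    {"grip": 255, "linear": [-0.1, 0.016, 0], "delta_rot": [0, 0, 0]}
  ]
}}

```text
time: 16.85
ee_pos: [0.435, 0.1261, 0.1943]
tcp_rot: [-180.0, 0.2, 170.3]
wrist_force: [14.4, -2.1, -4.1]
opening: 0.02
grasp_force: 117.6
```

Request:
{"name": "play_rows", "arguments": {
  "targets": [
    {"grip": 255, "linear": [-0.1, 0.016, 0], "delta_rot": [0, 0, 0]},
    {"grip": 255, "linear": [-0.1, 0.016, 0], "delta_rot": [0, 0, 0]}
  ]
}}

```text
time: 17.05
ee_pos: [0.4347, 0.1261, 0.1942]
tcp_rot: [-180.0, 0.3, 170.3]
wrist_force: [18.6, -2.2, -6.9]
opening: 0.0201
grasp_force: 117.6
```

```bash
python3 -c "
from ball import *
look('pull4.png')"
```

```text
17.05 [0.4347 0.1261 0.1942] [-179.9801    0.308   170.2826] [18.5662 -2.1936 -6.8839] [-0.6372 -4.5588  0.056 ] 0.020121052770229964
pred tip [0.5727 0.1025 0.1032]
hook_tip scene [-4.8  0.6]
hook_tip side [-0.3 -5.2]
hook_tip [0.5756 0.0913 0.1212]
hook scene [-0.4  2.3]
hook side [-0.6  0.7]
hook [0.4057 0.1316 0.2028]
scene bar 96 pitch up deg -5.0142299376322015 v -0.0007143312585408299 w 0.11091313555088023 umax 0.0069939467762038686
scene leg 89 u [-0.0117  0.004   0.0091] v -0.0022911249354327164 slope u/w 0.1330333793743441 wmin 0.0056430190314678
side bar 117 pitch up deg -8.457988059752948 v -0.0026331171699520892 w 0.1108570043319983 umax 0.0041327730466087275
side leg 128 u [-0.0156 -0.0009  0.005 ] v -0.004103535221867774 slope u/w 0.1002330201742628 wmin 0.007665610358729369
scene red 31 [0.5626 0.1019 0.1321] [0.5474 0.0905 0.1216] [0.5766 0.1147 0.1467] gx [-0.125  -0.1145 -0.1046]
side red 63 [0.5551 0.0977 0.1313] [0.5444 0.0882 0.1173] [0.5681 0.1133 0.1411] gx [-0.1322 -0.1217 -0.1112]
```

The stop is met: the ball no longer moves and the force has risen to about 19 N. I add a touch more and hold it.

Request:
{"name": "play_rows", "arguments": {
  "targets": [
    {"grip": 255, "linear": [-0.03, 0.005, 0], "delta_rot": [0, 0, 0]},
    {"grip": 255, "linear": [-0.03, 0.005, 0], "delta_rot": [0, 0, 0]},
    {"grip": 255, "linear": [-0.03, 0.005, 0], "delta_rot": [0, 0, 0]},
    {"grip": 255, "linear": [-0.03, 0.005, 0], "delta_rot": [0, 0, 0]}
  ]
}}

```text
time: 17.8
ee_pos: [0.4346, 0.1261, 0.1941]
tcp_rot: [-180.0, 0.3, 170.3]
wrist_force: [20.5, -3.3, -7.6]
opening: 0.02
grasp_force: 117.6
```

Request:
{"name": "play_rows", "arguments": {
  "targets": [
    {"grip": 255, "linear": [0, 0, 0], "delta_rot": [0, 0, 0]},
    {"grip": 255, "linear": [0, 0, 0], "delta_rot": [0, 0, 0]},
    {"grip": 255, "linear": [0, 0, 0], "delta_rot": [0, 0, 0]},
    {"grip": 255, "linear": [0, 0, 0], "delta_rot": [0, 0, 0]},
    {"grip": 255, "linear": [0, 0, 0], "delta_rot": [0, 0, 0]},
    {"grip": 255, "linear": [0, 0, 0], "delta_rot": [0, 0, 0]},
    {"grip": 255, "linear": [0, 0, 0], "delta_rot": [0, 0, 0]}
  ]
}}

```text
time: 18.5
ee_pos: [0.4346, 0.1261, 0.1941]
tcp_rot: [-180.0, 0.3, 170.3]
wrist_force: [20.3, -2.6, -8.7]
opening: 0.0203
grasp_force: 117.6
```

Request:
{"name": "play_rows", "arguments": {
  "targets": [
    {"grip": 255, "linear": [0.4, -0.07, 0], "delta_rot": [0, 0, 0]},
    {"grip": 255, "linear": [1.2, -0.2, 0], "delta_rot": [0, 0, 0]},
    {"grip": 255, "linear": [2.4, -0.4, 0], "delta_rot": [0, 0, 0]},
    {"grip": 255, "linear": [3.2, -0.53, 0], "delta_rot": [0, 0, 0]},
    {"grip": 255, "linear": [3.5, -0.58, 0.5], "delta_rot": [0, 0, 0]},
    {"grip": 255, "linear": [3.5, -0.58, 2.5], "delta_rot": [0, 0, 0]},
    {"grip": 255, "linear": [3.5, -0.58, 6], "delta_rot": [0, 0, 0]},
    {"grip": 255, "linear": [3.5, -0.58, 10], "delta_rot": [0, 0, 0]},
    {"grip": 255, "linear": [3.5, -0.58, 13.6], "delta_rot": [0, 0, 0]},
    {"grip": 255, "linear": [3.5, -0.58, 13.6], "delta_rot": [0, 0, 0]}
  ]
}}

```text
time: 19.5
ee_pos: [0.4674, 0.1209, 0.3352]
tcp_rot: [179.8, 0.3, 170.3]
wrist_force: [0.9, -0.3, -2.8]
opening: 0.02
grasp_force: 118.3
```

```bash
python3 -c "
from ball import *
look('rel.png')
P=bot.camera('side');X=cloud(P)
"
```

```text
19.5 [0.4674 0.1209 0.3352] [179.8421   0.3262 170.3236] [ 0.8721 -0.3465 -2.7766] [ 0.0669  0.0828 -0.0569] 0.019981421202514664
pred tip [0.6054 0.0974 0.2442]
hook_tip scene [-0.3  2.5]
hook_tip side [-2.7 -3.8]
hook_tip [0.6063 0.1007 0.2472]
hook scene [0.5 0.3]
hook side [-0.8  1. ]
hook [0.4359 0.1278 0.3458]
scene bar 90 pitch up deg -4.707720921149978 v -0.0017732852276939985 w 0.10958198833991908 umax 0.0076146707982669955
scene leg 69 u [0.0005 0.0038 0.0071] v -0.0012400150423905023 slope u/w -0.04059769604391004 wmin 0.008455897719548494
side bar 127 pitch up deg -6.168702124793414 v -0.003164432732316403 w 0.1063772739839545 umax 0.002800728411281032
side leg 106 u [-0.0035  0.0004  0.0044] v -0.003326481243076825 slope u/w -0.024399257225753146 wmin 0.0059184694125214155
scene red 63 [0.5636 0.1025 0.1317] [0.5493 0.0902 0.1174] [0.5734 0.1146 0.1449] gx [-0.1259 -0.1138 -0.1048]
side red 60 [0.5548 0.0984 0.1309] [0.5441 0.0896 0.12  ] [0.5688 0.1128 0.14  ] gx [-0.1324 -0.1221 -0.1127]
```

View pics/rel.png

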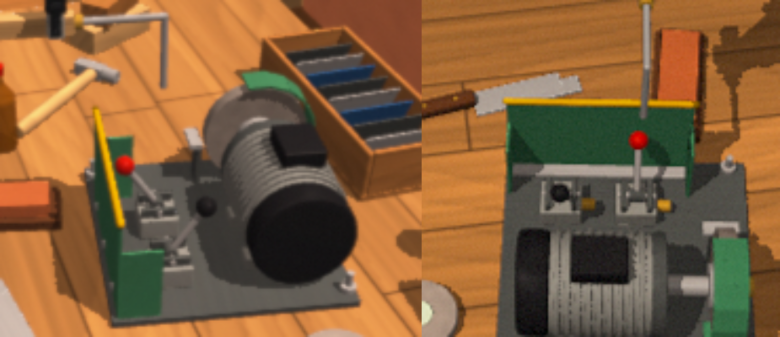

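The lever stays against its stop, ball at the guard at (124,165), and the black lever hasn't moved. The rod has turned about 2° nose-up in the grip, so I correct that on the way back to the rest.

Request:
{"name": "play_rows", "arguments": {
  "targets": [
    {"grip": 255, "linear": [0.2, -2, 0], "delta_rot": [0, 0, 0]},
    {"grip": 255, "linear": [0.6, -6, 0], "delta_rot": [0.001, 0.006, 0.002]},
    {"grip": 255, "linear": [1, -10.5, 0], "delta_rot": [0.002, 0.012, 0.004]},
    {"grip": 255, "linear": [1.4, -15, 0], "delta_rot": [0.003, 0.018, 0.006]},
    {"grip": 255, "linear": [1.8, -19.5, 0], "delta_rot": [0.004, 0.024, 0.008]},
    {"grip": 255, "linear": [2.2, -24, 0], "delta_rot": [0.005, 0.03, 0.01]},
    {"grip": 255, "linear": [2.6, -28.5, 0], "delta_rot": [0.006, 0.035, 0.012]},
    {"grip": 255, "linear": [3, -33, 0], "delta_rot": [0.006, 0.035, 0.012]},
    {"grip": 255, "linear": [3.5, -37.5, 0], "delta_rot": [0.006, 0.035, 0.012]},
    {"grip": 255, "linear": [4, -42, 0], "delta_rot": [0.006, 0.035, 0.012]}
  ]
}}

```text
time: 20.9
ee_pos: [0.5064, -0.3011, 0.3298]
tcp_rot: [180.0, -2.1, 171.0]
wrist_force: [2.2, 1.0, -1.7]
opening: 0.0202
grasp_force: 118.2
```

Request:
{"name": "play_rows", "arguments": {
  "targets": [
    {"grip": 255, "linear": [0.3, -4, 0], "delta_rot": [0, 0, 0]},
    {"grip": 255, "linear": [0.5, -6.4, 0], "delta_rot": [0, 0, 0]},
    {"grip": 255, "linear": [0.5, -6.4, 0], "delta_rot": [0, 0, 0]},
    {"grip": 255, "linear": [0.5, -6.4, 0], "delta_rot": [0, 0, 0]},
    {"grip": 255, "linear": [0.5, -6.4, 0], "delta_rot": [0, 0, 0]},
    {"grip": 255, "linear": [0.5, -6.4, 0], "delta_rot": [0, 0, 0]}
  ]
}}

```text
time: 21.5
ee_pos: [0.5118, -0.3622, 0.3308]
tcp_rot: [180.0, -2.0, 171.1]
wrist_force: [0.9, 0.0, -2.3]
opening: 0.0202
grasp_force: 118.2
```

```bash
python3 -c "
from tip import *
report('back_')"
```

```text
21.5 [ 0.5118 -0.3622  0.3308] [179.996   -2.0043 171.0817] [ 0.897   0.0354 -2.276 ] [ 0.052   0.0459 -0.0153] 0.020192939428154626
pred tip [ 0.6501 -0.3839  0.2398]
hook_tip scene [-3.6  3. ]
hook_tip side [-3.1 -2.2]
hook_tip [ 0.6511 -0.3866  0.2402]
hook scene [-2.1  1.5]
hook side [-0.5  0.9]
hook [ 0.4824 -0.3617  0.3435]
scene bar 105 pitch up deg -4.4561100030973595 v -0.0002579275111965225 w 0.10543819136077268 umax 0.005766124702796855
scene leg 69 u [-0.0021  0.0029  0.0059] v 0.0011213561565127988 slope u/w 0.004617225243561756 wmin 0.006638150238629431
side bar 227 pitch up deg -6.55943516487244 v -0.0027359554592592435 w 0.10541380636270589 umax 0.0029984637789345478
side leg 173 u [-0.0057 -0.0029  0.0008] v -0.0033113888687983117 slope u/w 0.015961678978716035 wmin 0.005381582520409628
```

The leg and bar readings match those from just after the lift, so I lower the rod into the cradles.

Request:
{"name": "play_rows", "arguments": {
  "targets": [
    {"grip": 255, "linear": [0, 0, -3], "delta_rot": [0, 0, 0]},
    {"grip": 255, "linear": [0, 0, -7], "delta_rot": [0, 0, 0]},
    {"grip": 255, "linear": [0, 0, -11], "delta_rot": [0, 0, 0]},
    {"grip": 255, "linear": [0, 0, -14.5], "delta_rot": [0, 0, 0]},
    {"grip": 255, "linear": [0, 0, -17], "delta_rot": [0, 0, 0]},
    {"grip": 255, "linear": [0, 0, -18.5], "delta_rot": [0, 0, 0]},
    {"grip": 255, "linear": [0, 0, -19.5], "delta_rot": [0, 0, 0]},
    {"grip": 255, "linear": [0, 0, -20.2], "delta_rot": [0, 0, 0]},
    {"grip": 255, "linear": [0, 0, -20.5], "delta_rot": [0, 0, 0]},
    {"grip": 255, "linear": [0, 0, -20.5], "delta_rot": [0, 0, 0]}
  ]
}}

```text
time: 22.85
ee_pos: [0.5118, -0.3634, 0.1256]
tcp_rot: [180.0, -2.0, 171.0]
wrist_force: [-0.4, 0.5, -2.5]
opening: 0.02
grasp_force: 118.4
```

Request:
{"name": "play_rows", "arguments": {
  "targets": [
    {"grip": 255, "linear": [0, 0, -0.2], "delta_rot": [0, 0, 0]},
    {"grip": 255, "linear": [0, 0, -0.3], "delta_rot": [0, 0, 0]},
    {"grip": 255, "linear": [0, 0, -0.3], "delta_rot": [0, 0, 0]}
  ]
}}

```text
time: 23.15
ee_pos: [0.5118, -0.3634, 0.1225]
tcp_rot: [180.0, -2.0, 171.0]
wrist_force: [0.5, 0.1, -2.2]
opening: 0.0201
grasp_force: 118.4
```

```bash
python3 -c "
from tip import *
report('set_')"
```

```text
23.15 [ 0.5118 -0.3634  0.1225] [179.9969  -2.0097 171.0152] [ 0.4814  0.0838 -2.1827] [-0.0246 -0.0348 -0.0224] 0.020101041438828564
pred tip [ 0.6501 -0.3852  0.0315]
hook_tip scene [-2.5 -0.6]
hook_tip side [-225.1   56.2]
hook_tip [ 0.2812 -0.3475 -0.2391]
hook scene [ 0.6 -0.1]
hook side [2.9 1.3]
hook [ 0.485  -0.3596  0.1362]
scene bar 138 pitch up deg 1.3817866799115508 v 0.00036821729509756596 w 0.10434785995740402 umax 0.0045569221336607185
scene leg 52 u [-0.0009  0.0023  0.0057] v -9.303750696844205e-05 slope u/w 0.021082667360410732 wmin 0.007434778680851836
side bar 229 pitch up deg -1.302125276810099 v -0.0023203228925970905 w 0.10576840316372015 umax 0.0020717362328726576
side leg 114 u [-0.0061 -0.0035  0.0011] v -0.0027902089258239416 slope u/w 0.012527911717979942 wmin 0.005462154417832252
wrist bar 95 pitch up deg -15.172489029640428 v 0.006520754361908238 w 0.08568299284521942 umax -0.06838728754765788
```

Not bearing yet, so I go lower in small steps until the wrist feels it.

Request:
{"name": "play_rows", "arguments": {
  "targets": [
    {"grip": 255, "linear": [0, 0.03, -0.12], "delta_rot": [0, 0, 0]},
    {"grip": 255, "linear": [0, 0.03, -0.12], "delta_rot": [0, 0, 0]}
  ]
}}

```text
time: 23.7
ee_pos: [0.5118, -0.3633, 0.1218]
tcp_rot: [-180.0, -2.0, 171.0]
wrist_force: [-2.1, 0.0, 3.7]
opening: 0.02
grasp_force: 119.0
```

Request:
{"name": "play_rows", "arguments": {
  "targets": [
    {"grip": 255, "linear": [0, 0, -0.08], "delta_rot": [0, 0, 0]},
    {"grip": 255, "linear": [0, 0, -0.08], "delta_rot": [0, 0, 0]}
  ]
}}

```text
time: 23.9
ee_pos: [0.5118, -0.3633, 0.1214]
tcp_rot: [-180.0, -2.0, 171.0]
wrist_force: [-3.8, -0.2, 7.3]
opening: 0.0202
grasp_force: 119.6
```

Request:
{"name": "play_rows", "arguments": {
  "force": 20,
  "targets": [
    {"grip": 255, "linear": [0, 0, 0], "delta_rot": [0, 0, 0]},
    {"grip": 255, "linear": [0, 0, 0], "delta_rot": [0, 0, 0]},
    {"grip": 160, "linear": [0, 0, 0], "delta_rot": [0, 0, 0]},
    {"grip": 120, "linear": [0, 0, 0], "delta_rot": [0, 0, 0]},
    {"grip": 60, "linear": [0, 0, 0], "delta_rot": [0, 0, 0]},
    {"grip": 0, "linear": [0, 0, 0], "delta_rot": [0, 0, 0]},
    {"grip": 0, "linear": [0, 0, 0], "delta_rot": [0, 0, 0]},
    {"grip": 0, "linear": [0, 0, 0], "delta_rot": [0, 0, 0]},
    {"grip": 0, "linear": [0, 0, 0], "delta_rot": [0, 0, 0]}
  ]
}}

```text
time: 24.8
ee_pos: [0.5117, -0.363, 0.1202]
tcp_rot: [180.0, -2.0, 171.0]
wrist_force: [-1.0, 0.2, -0.3]
opening: 0.0855
grasp_force: 0.0
```

Request:
{"name": "play_rows", "arguments": {
  "targets": [
    {"grip": 0, "linear": [0, 0, 1], "delta_rot": [0, 0, 0]},
    {"grip": 0, "linear": [0, 0, 3], "delta_rot": [0, 0, 0]},
    {"grip": 0, "linear": [0, 0, 6], "delta_rot": [0, 0, 0]},
    {"grip": 0, "linear": [0, 0, 10], "delta_rot": [0, 0, 0]},
    {"grip": 0, "linear": [0, 0, 14], "delta_rot": [0, 0, 0]},
    {"grip": 0, "linear": [0, 0, 15], "delta_rot": [0, 0, 0]},
    {"grip": 0, "linear": [0, 0, 15], "delta_rot": [0, 0, 0]},
    {"grip": 0, "linear": [0, 0, 15], "delta_rot": [0, 0, 0]},
    {"grip": 0, "linear": [0, 0, 15], "delta_rot": [0, 0, 0]}
  ]
}}

```text
time: 25.7
ee_pos: [0.5114, -0.3627, 0.2685]
tcp_rot: [179.9, -2.2, 171.0]
wrist_force: [-0.4, -0.4, -0.2]
opening: 0.0853
grasp_force: 0.0
```

```bash
python3 - <<'E'
from h import *
np.set_printoptions(precision=4,suppress=True)
o=bot.get_obs(); print(o["time"],o["ee_pos"],o["wrist_force"])
p=bot.camera("wrist"); s=bot.camera("side"); c=bot.camera("scene")
X=cloud(p); z=X[...,2]
for x in (.48,.50,.52,.57,.62,.65):
    q=X[(abs(X[...,0]-x)<.004)&(z>.125)&(z<.157)&(abs(X[...,1]+.365)<.045)]
    if len(q)>5: print(x,len(q),q[:,1].min(),q[:,1].max(),q[:,2].max())
for n,k in(("side",s),("scene",c)):
    X=cloud(k);H,S,V=np.moveaxis(cv2.cvtColor(k['color'],cv2.COLOR_RGB2HSV).astype(int),-1,0)
    r=X[((H<6)|(H>174))&(S>170)&(X[...,2]>.1)&(X[...,2]<.18)&(np.linalg.norm(X[...,:2]-[.61,.09],axis=-1)<.08)]
    print(n,r.mean(0))
a=cv2.resize(s["color"][180:420,240:480],(400,400)); b=cv2.resize(p["color"],(400,400))
cv2.imwrite("pics/fin.png",np.hstack([a,b])[:,:,::-1])
E
```

```text
25.7 [ 0.5114 -0.3627  0.2685] [-0.4291 -0.4352 -0.1702]
0.48 401 -0.36847839681196803 -0.345959064670059 0.1498689480757575
0.5 384 -0.37182398757936586 -0.3488728016447751 0.14990502426729319
0.52 353 -0.3752290657822071 -0.3524915671008931 0.15011080166223695
0.57 136 -0.3772692984389073 -0.3662798890064354 0.14042903920546818
0.62 106 -0.3845958985404982 -0.3746818795800293 0.14038812392595146
0.65 82 -0.38919597283833546 -0.3793413185513965 0.14031234256662117
side [0.5548 0.0978 0.1315]
scene [0.5633 0.1026 0.1313]
```

View pics/fin.png

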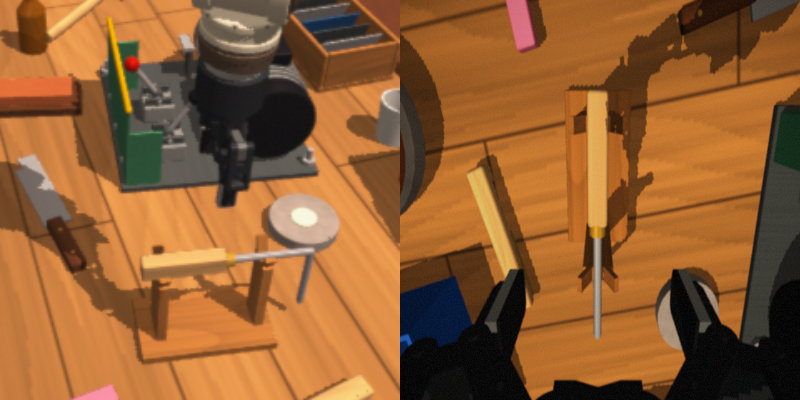

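The rod lies level in both cradles with its hook hanging (heights as at the start), the red lever is at its stop, and the gripper is clear.

```bash
python3 -c "
from workcell import bot
print(bot.job_done())"
```

```text
the job is handed in; nothing more can be done
None
```

The grinder is switched on: I pulled the red lever to its stop with the hook and held it there at about 20 N for roughly a second. The rod is back level in both cradles with its hook hanging and the gripper clear, and I handed the job in at about 26 s.

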